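# Wake and tare the dispensary scale

## Robot

A 7-joint arm with a two-finger parallel gripper is mounted at the origin on the work surface. World frame = base frame: x ahead of the robot, y to its left, z up, the work surface at z = 0. Lengths are in m, angles in rad, forces in N, time in s.
With the tool pointing down it reaches from about 0.4 to 0.9 m from the base axis. Payload 5.6 kg.
Tool frame: the origin (TCP) lies at the very end of the fingers, on their centre line; the grasp point (between the pads) lies 19 mm behind it (r.grasp_offset is the z of the grasp point in the tool frame, in m); z points along the fingers, y is the direction in which the jaws open and shut (so a half turn about z gives the same grasp; the last joint's range is limited). The gripper opens to 92 mm and grips with 3 to 60 N. Pads are 20 mm wide; open, the fingers measure 128 mm over their backs; the gripper's body (75 mm by 189 mm) begins 69 mm behind the grasp point.
Start: joints at [1.297, 0.468, -0.012, 1.603, 0.006, 1.071, -0.056], TCP at [0.149, -0.633, 0.215] pointing down, gripper open.
Joint ranges: [-2.53, 2.53], [-0.31, 2.02], [-1.57, 1.55], [0.28, 2.44], [-1.29, 4.43], [0.15, 1.84], [-2.92, 2.92]. Speed limits (rad/s): [2.57, 2.57, 3.14, 3.14, 3.14, 3.14, 3.14].

## Interface

Orientations are given as a unit quaternion [x, y, z, w].
In Python, from station import r gives the robot as it stands. Calls block until the motion is done:
- r.reach(position, orientation): joint-space move of the TCP to a pose.
- r.line_to(position, orientation=None, v=0.15, force_limit=None): straight line of the TCP; orientation=None keeps the orientation; v is the mean speed in m/s. With force_limit (N) it stops when the force on the tool has changed by that much, and returns True; else False.
- r.move_joints(angles): joint-space move.
- r.ungrasp() and r.clamp(strength=None): open the fingers fully, or close them until they stop; strength is the grip in N (None keeps the last).
- r.wait(seconds).
- r.ik(position, orientation): joint angles nearest the present ones, or None.
- r.read_state(): the state.
- r.grab_frame(name): name is "scene" or "side" or "wrist"; returns a dict with "color" (384x512x3 uint8, red, green, blue), "fx", "fy", "cx", "cy" (pixels), "R" (3x3) and "t" (3): a world point X has camera coordinates R X + t; the wrist camera has in their place "T_tool_cam" (4x4, takes a point from camera to tool coordinates, whose origin is the TCP and whose axes are the flange's). Camera axes: x right, y down, z forward; pixel columns grow to the right and rows downward; lengths in m; the calibration is good to about 2 mm. A picture is of the moment at which its call begins: read the wrist's pose just before it. There is no depth.
A pose or a line that the arm cannot do raises r.PlanningError and nothing moves.
- r.job_done(): hands the job in, once; it reports no verdict.
The state is a dict: "time_s": time; "joints": joint angles; "qvel": joint speeds; "effort": joint torques, N m; "position": TCP position; "orientation": TCP orientation; "contact_force": force on the tool from outside, world axes, zero at the start; "torque": the same for the moment, N m; "grip_width": opening from 0.0 (shut) to 1.0 (fully open).
Only numpy, scipy, OpenCV 4.12 (cv2) and the standard library are available. Lean on these libraries where they do the work, as an engineer would, in place of code of your own. Each camera call takes 0.05 s, during which the arm holds its last target. There are 200 camera calls.

## Task

Ready the bench scale for weighing with the dish left on it: with the fingertips lightly press the round key down and let it come back up, then lightly press the long bar key down and let it come back up. Do not press the two square keys, and leave the dish, pill bottle and carton where they stand.

Things in the scene. Friction and masses are not known exactly. Their poses are not given: they have to be found in the camera images.
- scale: grey bench scale, 300 x 300 mm, fixed to the counter. Origin at the centre of its underside, on the counter; z up; -x points to its front edge, where the keys are. The flat top of the housing is at z = 50 mm; the row of four white keys runs along y at x = -110 mm, at y = -93, -31, 31 and 93 mm. Behind it (x from -42 to 142 mm) is a steel weighing plate 280 mm wide, top at z = 70 mm
- round_key: mount of the round key (white disc cap, diameter 26 mm, the only round one): the mount's origin is the centre of its underside, on the scale's top; x and y are parallel to the scale's, z up. The top of the released cap is 13 mm above this origin. It sits in one of the four places, 62 mm apart, of the row across the scale's front; which key sits where varies.
- round_cap (a joint): travel of the round key's cap in m: 0 released (up), 0.005 fully down; it counts as pressed from 0.0035. Spring-loaded: starts to move at 1 N, fully down at 4 N, springs back by itself
- bar_key: mount of the long bar key (white oblong cap, 44 mm along y by 18 mm along x, the only long one): the mount's origin is the centre of its underside, on the scale's top; x and y are parallel to the scale's, z up. The top of the released cap is 13 mm above this origin. It sits in one of the four places, 62 mm apart, of the row across the scale's front; which key sits where varies.
- bar_cap (a joint): travel of the bar key's cap in m: 0 released (up), 0.005 fully down; it counts as pressed from 0.0035. Spring-loaded: starts to move at 1 N, fully down at 4 N, springs back by itself
- square_key_a: mount of a square key (white cap 22 x 22 mm), not to be pressed: the mount's origin is the centre of its underside, on the scale's top; x and y are parallel to the scale's, z up. The top of the released cap is 13 mm above this origin. It sits in one of the four places, 62 mm apart, of the row across the scale's front; which key sits where varies.
- square_cap_a (a joint): travel of this square key's cap in m: 0 released (up), 0.005 fully down; it counts as pressed from 0.0035. Spring-loaded: starts to move at 1 N, fully down at 4 N, springs back by itself
- square_key_b: mount of the other square key (white cap 22 x 22 mm, same as the first), not to be pressed: the mount's origin is the centre of its underside, on the scale's top; x and y are parallel to the scale's, z up. The top of the released cap is 13 mm above this origin. It sits in one of the four places, 62 mm apart, of the row across the scale's front; which key sits where varies.
- square_cap_b (a joint): travel of this square key's cap in m: 0 released (up), 0.005 fully down; it counts as pressed from 0.0035. Spring-loaded: starts to move at 1 N, fully down at 4 N, springs back by itself
- dish: loose shallow steel dish on the weighing plate, 140 mm across, 30 mm high; origin at the centre of its underside. Stays put
- pill_bottle: loose brown pill bottle with white cap standing beside the scale, diameter 48 mm, 85 mm high; origin at the centre of its underside. Stays put
- carton: loose white medicine carton with a red band beside the scale, 50 x 85 mm, 55 mm high; origin at the centre of its underside. Stays put

How it is judged:
On the way, in this order (a step that is already met when the one before it is completed fails the run):
1. the round key is pressed down with the fingers, the bar key being up (value of joint round_cap above 0.0035 m and contact force between the fingers and round_key above 0.5 N and value of joint bar_cap below 0.0015 m), for 0.04 s.
2. the round key has come back up (value of joint each of round_cap, bar_cap, square_cap_a, square_cap_b below 0.0015 m), for 0.04 s.
3. the bar key is pressed down with the fingers, the round key being up (value of joint bar_cap above 0.0035 m and contact force between the fingers and bar_key above 0.5 N and value of joint round_cap below 0.0015 m), for 0.04 s.
At the end, for the whole second after the job is handed in: After the round key and then the bar key were pressed at least 3.5 mm down, all four keys are up (within 1.5 mm), and the dish, bottle and carton are at rest within 10 mm of where they stood (all of step 2 and distance of each of dish, pill_bottle, carton from where it was at the start of the episode below 0.01 m and linear speed of each of dish, pill_bottle, carton below 0.02 m/s); the robot touches nothing.
It fails at once if a square key is pressed (2 mm or more down) (value of joint any of square_cap_a, square_cap_b above 0.002 m).
It fails at once if the dish, bottle or carton is lifted, carried or moved by more than 10 mm (distance of any of dish, pill_bottle, carton from where it was at the start of the episode above 0.01 m).
It fails at once if a key or the scale is struck or pressed hard (over 25 N) (contact force between the fingers and round_key above 25 N or contact force between the fingers and bar_key above 25 N or contact force between the fingers and square_key_a above 25 N or contact force between the fingers and square_key_b above 25 N or contact force between the fingers and scale above 25 N).
It also fails if it takes over 35 s, if anything falls off the work surface, if the arm or the gripper's body presses on something with over 40 N, if the wrist force passes 120 N, or if a joint passes its speed limit or range.

## Working session

There is one attempt and no reset: what is moved stays moved. The work goes in short steps, each a Python script; the robot and the scene stay as the last script left them, time stands still between calls to the robot, and variables do not carry over. Pictures are saved under pics/ and viewed, about 8 in all and at most 12, crops included, and the job is handed in when it is done.

```bash
mkdir -p pics
python3 - <<'E'
from station import r
import cv2,numpy as np
a=[r.grab_frame(n) for n in("scene","side","wrist")]
for n,f in zip(("scene","side","wrist"),a):
    cv2.imwrite(f"pics/{n}0.png",f["color"][:,:,::-1])
    print(n,f["fx"],f["cx"],f["cy"],[np.round(f[k],3).tolist() for k in("R","t","T_tool_cam") if k in f])
print(r.read_state())
E
```

```text
scene 391.15102252111416 251.65297537515096 188.66530147514857 [[[0.863, 0.504, 0.015], [0.429, -0.718, -0.548], [-0.266, 0.48, -0.836]], [-0.552, -0.194, 1.067]]
side 393.9653472625334 259.5074312629486 190.03542387340076 [[[-0.694, -0.72, 0.014], [-0.506, 0.473, -0.721], [0.513, -0.508, -0.692]], [0.452, 0.338, 0.554]]
wrist 314.0973270762587 249.05430883598788 190.86422384063735 [[[0.001, -0.959, -0.283, 0.081], [1.0, 0.001, -0.0, -0.0], [0.0, -0.283, 0.959, -0.17], [0.0, 0.0, 0.0, 1.0]]]
{'time_s': 0.15, 'joints': array([ 1.29701649,  0.46814498, -0.01159282,  1.60337256,  0.00602079,
        1.07139564, -0.05630144]), 'qvel': array([ 0.00072992, -0.00201854,  0.00018911, -0.00099553, -0.00096018,
        0.00128008,  0.00047558]), 'effort': array([ 1.27450472e-03, -5.20951688e+01, -1.19645294e-02, -2.43974197e+01,
       -5.65979700e-02,  1.52829685e-02,  9.94145012e-05]), 'position': array([ 0.14850894, -0.63237179,  0.21389494]), 'orientation': array([ 9.93353543e-01,  1.15101369e-01, -1.34858880e-04, -6.29204913e-04]), 'contact_force': array([-0.34586968,  0.55956764, -0.4924086 ]), 'torque': array([-0.02903879, -0.01910114, -0.00949542]), 'grip_width': 1.000261767126413}
```

View pics/scene0.png

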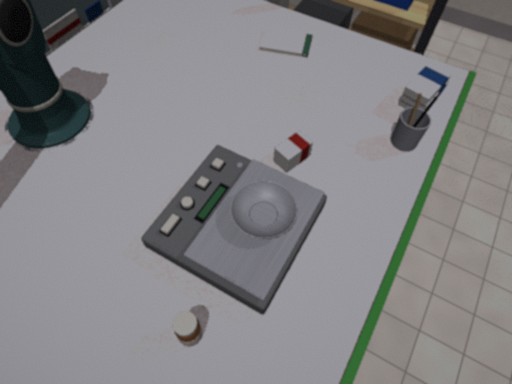

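View pics/side0.png

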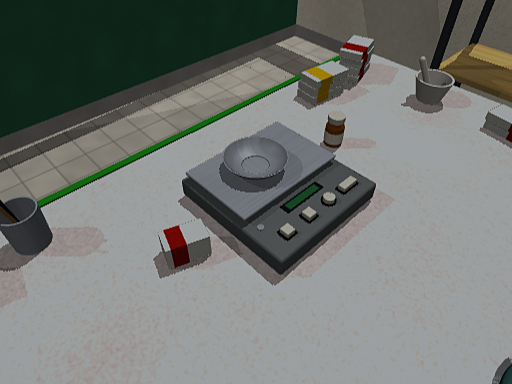

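The scene view shows the bar at (171,225), round at (187,203), and squares at (203,183) and (218,163). The side view agrees: bar (347,184), round (329,199), squares (309,214) and (288,230). The bar is at the bottle end of the row, with the round key next to it.

```bash
cat > h.py <<'E'
import cv2,numpy as np
def ray(f,uv):
    R=np.array(f["R"]);d=R.T@np.array([(uv[0]-f["cx"])/f["fx"],(uv[1]-f["cy"])/f["fy"],1])
    return -R.T@np.array(f["t"]),d/np.linalg.norm(d)
def plane(f,uv,z):
    o,d=ray(f,uv);return o+d*(z-o[2])/d[2]
def blob(img,uv,h=11):
    u,v=map(int,uv);g=cv2.cvtColor(img,cv2.COLOR_RGB2GRAY)[v-h:v+h+1,u-h:u+h+1]
    t,m=cv2.threshold(g,0,255,cv2.THRESH_BINARY+cv2.THRESH_OTSU)
    n,l,s,c=cv2.connectedComponentsWithStats(m)
    i=min(range(1,n),key=lambda i:np.hypot(*(c[i]-h)))
    return c[i]+[u-h,v-h],s[i,4]
E
python3 - <<'E'
from station import r
from h import *
P={"scene":[(171,225),(187,203),(203,183),(218,163)],"side":[(347,184),(329,199),(309,214),(288,230)]}
F={n:r.grab_frame(n) for n in P}; Q={}
for n in P:
    b=[blob(F[n]["color"],p) for p in P[n]]; Q[n]=[x[0] for x in b]
    X=np.array([plane(F[n],x[0],.062) for x in b]);print(n,[(x[0].round(1),x[1]) for x in b]);print(X.round(4))
    print(np.linalg.norm(np.diff(X,axis=0),axis=1))
pr=[np.array([[f["fx"],0,f["cx"]],[0,f["fy"],f["cy"]],[0,0,1]])@np.c_[f["R"],f["t"]] for f in F.values()]
T=cv2.triangulatePoints(*pr,*[np.array(Q[n]).T for n in P]);print((T[:3]/T[3]).T.round(4))
E
```

```text
scene [(array([169.5, 222.8]), np.int32(161)), (array([186.4, 201.1]), np.int32(99)), (array([202.3, 180.8]), np.int32(80)), (array([217.2, 162.2]), np.int32(73))]
[[ 0.5055 -0.1157  0.062 ]
 [ 0.5048 -0.0535  0.062 ]
 [ 0.5044  0.0087  0.062 ]
 [ 0.5042  0.0704  0.062 ]]
[0.06222589 0.06221294 0.06167397]
side [(array([347.3, 181.8]), np.int32(118)), (array([328.8, 196. ]), np.int32(88)), (array([308.7, 211.4]), np.int32(89)), (array([287.1, 228.3]), np.int32(102))]
[[ 0.5068 -0.1159  0.062 ]
 [ 0.5066 -0.0538  0.062 ]
 [ 0.5063  0.0084  0.062 ]
 [ 0.5056  0.0705  0.062 ]]
[0.06207957 0.06216551 0.06218995]
[[ 0.5062 -0.1157  0.0626]
 [ 0.5057 -0.0535  0.0628]
 [ 0.5053  0.0086  0.0629]
 [ 0.5049  0.0705  0.0624]]
```

Pitch is 62 mm and height about 63 mm in both views, as they must be. Next I close the fingers, hover over the round key and check from near.

Run:
```python
from station import r
from h import *
from scipy.spatial.transform import Rotation as Ro
q=[1,0,0,0]
r.clamp(5)
r.reach([.5057,-.0536,.2],q)
s=r.read_state();f=r.grab_frame("wrist");cv2.imwrite("pics/w1.png",f["color"][:,:,::-1])
T=np.eye(4);T[:3,:3]=Ro.from_quat(s["orientation"]).as_matrix();T[:3,3]=s["position"]
W=np.linalg.inv(T@f["T_tool_cam"]);f["R"],f["t"]=W[:3,:3],W[:3,3]
for p in([.5057,-.0536,.063],[.5062,-.1157,.063]):
    c=f["R"]@p+f["t"];u=c[:2]/c[2]*f["fx"]+[f["cx"],f["cy"]];print("pred",u)
    try:
        b=blob(f["color"],u,30);print(b,plane(f,b[0],.063))
    except Exception as e:print(e)
print(s["time_s"],s["position"],s["contact_force"],s["grip_width"])
```

```text
pred [248.56974488 181.73930427]
(array([248.35698448, 181.67627494]), np.int32(451)) [ 0.50576599 -0.05338504  0.063     ]
pred [310.04247918 181.22323619]
(array([309.72648336, 181.19681621]), np.int32(691)) [ 0.50622778 -0.11537931  0.063     ]
4.0083 [ 0.50576528 -0.05456388  0.19994659] [0.10067031 0.01785507 0.07238086] 0.006265925935708827
```

View pics/w1.png

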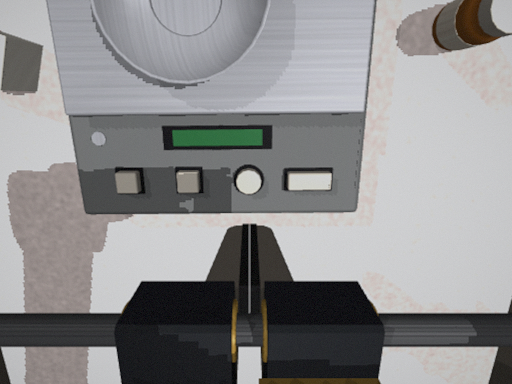

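The wrist picture shows the round key at (248,182), the bar at (310,181) and the squares to the left at (188,181) and (129,181). It agrees with the first estimate to under 1 mm. Pressing the round key.

```bash
cat > press.py <<'E'
from station import r
def press(x,y):
    r.line_to([x,y,.075],[1,0,0,0],v=.08); r.wait(.3)
    s=r.read_state();print("above",s["position"],s["contact_force"])
    hit=r.line_to([x,y,.055],v=.008,force_limit=5)
    r.wait(.15);s=r.read_state();print(hit,s["position"],s["contact_force"])
    r.line_to([x,y,.09],v=.05);r.wait(.2)
    s=r.read_state();print("up",s["time_s"],s["position"],s["contact_force"])
E
python3 -c "
from press import *
press(.5058,-.0535)"
```

```text
above [ 0.50585577 -0.0535477   0.0751444 ] [-0.52500851  0.32272858 -0.63263938]
True [ 0.5057829  -0.05347734  0.0584095 ] [-0.14695213  0.81071188  4.21524562]
up 9.0667 [ 0.5055622  -0.05345684  0.08970439] [-0.1234319   0.33911149  0.58544893]
```

The round press stopped at 58.4 mm, 4.6 mm below the cap top. The force changed by about 4.9 N, against 4 N for fully down. Now the bar.

```bash
python3 -c "
from press import *
import cv2
press(.5062,-.1156)
r.line_to([.5062,-.1156,.2],v=.15)
cv2.imwrite('pics/w2.png',r.grab_frame('wrist')['color'][:,:,::-1])
print(r.read_state()['time_s'])
a=cv2.imread('pics/side0.png');b=r.grab_frame('side')['color'][:,:,::-1]
cv2.imwrite('pics/s2.png',b)"
```

```text
above [ 0.50628851 -0.11523373  0.07510611] [-0.64051631  0.29940151  0.07701153]
True [ 0.50618437 -0.11560515  0.05840125] [-0.80058453  0.30480092  5.18067935]
up 13.3167 [ 0.50599147 -0.11552522  0.0896983 ] [ 0.41798644 -0.31168586 -0.23787056]
14.25
```

View pics/w2.png

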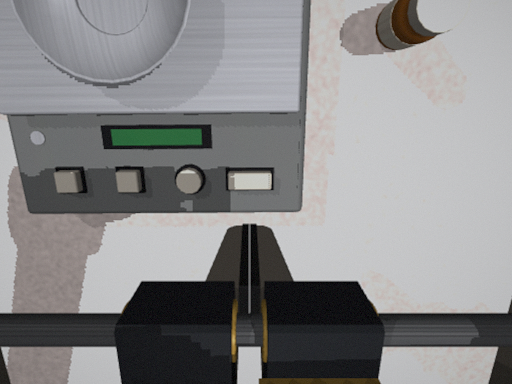

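The wrist picture shows all four caps standing up, from (69,181) to (250,180). The dish and bottle are in place, and the fingers are clear.

```bash
python3 -c "
from station import r
r.job_done()"
```

```text
the job is handed in; nothing more can be done
```

I pressed the round key and then the bar key, each with the closed fingertips, let both come back up, and handed the job in at about 14 s of the 35 s allowed. No verdict is reported, so what follows rests on my own checks.

- **Round key:** the press stopped at z = 58.4 mm, about 4.6 mm below the cap top. The force changed by about 4.9 N; the key is fully down at 4 N.
- **Bar key:** the press also stopped at z = 58.4 mm, with a force change of about 5.1 N.
- **Key positions:** the scene, side and wrist cameras agreed to about 2 mm or better. The keys came out 62 mm apart and about 63 mm high, as given.
- **After the presses:** the last wrist picture showed all four caps up and the fingers well clear. The visible part of the dish and the bottle looked undisturbed by eye. The carton was outside that picture, and I saved a final side view but did not inspect it. The arm never came near the carton.

No check failed or disagreed. I could not read the key travel directly, so I inferred it from the stopping height and the force.

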